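# Shut the deposit box and press its cam-lock lever home

## Robot

A 6-joint arm with a two-finger parallel gripper is mounted at the origin on the work surface. World frame = base frame: x ahead of the robot, y to its left, z up, the work surface at z = 0. Lengths are in m, angles in rad, forces in N, time in s.
With the tool pointing down it reaches from about 0.3 to 0.75 m from the base axis. Payload 8.5 kg.
Tool frame: the origin (TCP) lies at the very end of the fingers, on their centre line; the grasp point (between the pads) lies manip.pinch_z behind it (manip.pinch_z is the distance from the TCP to the grasp point, in m); z points along the fingers, y is the direction in which the jaws open and shut (so a half turn about z gives the same grasp; the last joint's range is limited). The gripper opens to 85 mm and grips with 20 to 120 N. Pads are 22 mm wide; open, the fingers measure 114 mm over their backs; the gripper's body (76 mm by 85 mm) begins 54 mm behind the grasp point. The pads swing forward as they close: fully open they stand 13 mm farther back than shut.
Start: joints at [0.897, 0.381, 1.297, -0, 1.464, -0.215], TCP at [0.244, 0.493, 0.231] pointing down, gripper open.
Joint ranges: [-3.11, 3.11], [-0.89, 2.33], [0.22, 2.48], [-1.42, 4.56], [0.17, 2.85], [-2.88, 2.88]. Speed limits (rad/s): [2.39, 2.39, 3.14, 3.14, 3.14, 3.14].

## Interface

Orientations are given as a rotation vector (axis times angle).
In Python, from cell import manip gives the robot as it stands.
- The arm moves only by the tool arm_command, never from a script. Its argument "moves" is a list of rows, each a list of 3 entries, a list of its own where there are three numbers: the gripper's target within -1 to 1 (fully open at 1, half-way at 0, shut at -1), then the shift along the world's x, y, z in m, then the turn, a rotation vector about the world's x, y, z in rad. In form: [[hand, [tx, ty, tz], [ax, ay, az]], ...]. A call has 1 to 12 rows; each row shifts and turns the commanded pose from where the row before left it; what a row does not reach is not made up. A row lasts 1/12 s, in which the tool goes at most 41.7 mm and 7.16 degrees, less where a joint would pass 70% of its speed; a pose out of reach is approached as far as the arm can. A call with a gripper value outside its range is refused whole. The fingers move at their own pace and stop on an object; "newtons" is the grip in N (left out, the last holds). Time passes only in rows, so rows that do not move let the fingers close. It gives the time, the measured TCP pose, the force and the opening at its end, in the units of the state.
- manip.state(): the state, without advancing time (a new reading comes with each control period).
- manip.camera(name): name is "side" or "top" or "wrist"; returns a dict with "frame" (384x512x3 uint8, red, green, blue), "depth" (384x512 float32, m along the optical axis (not along the pixel's ray), 0 where there is no reading), "K" (3x3 intrinsics, pixels), "R" (3x3) and "t" (3): a world point X has camera coordinates R X + t; the wrist camera has in their place "tool_from_camera" (4x4, takes a point from camera to tool coordinates, whose origin is the TCP and whose axes are the flange's). Camera axes: x right, y down, z forward; pixel columns grow to the right and rows downward; lengths in m; the calibration is good to about 2 mm. A picture is of the moment at which its call begins: read the wrist's pose just before it.
- manip.finish_job(): hands the job in, once; it reports no verdict.
The state is a dict: "time_s": time; "q": joint angles; "qd": joint speeds; "effort": joint torques, N m; "tcp_pos": TCP position; "tool_rot": TCP orientation; "wrist_force": force on the tool from outside, world axes, zero at the start; "torque": the same for the moment, N m; "opening": finger opening in m.
Only numpy, scipy, OpenCV 4.12 (cv2) and the standard library are available. Lean on these libraries where they do the work, as an engineer would, in place of code of your own. Each camera call takes 0.05 s, during which the arm holds its last target. There are 200 camera calls.

## Task

The customer has taken out what he wants to look at, so secure his deposit box: fold the open lid right down without slamming it, then swing the brass cam-lock lever on the box's front deck through its quarter turn over the lid until it bears firmly against the rubber-sleeved stop, and let go so that it stays there. The stop is set differently on every box, so feel for it and do not strain the lock, and leave the valuables on the desk where they lie.

Things in the scene. Friction and masses are not known exactly. Their poses are not given: they have to be found in the camera images.
- box: Grey steel deposit box, firmly fixed; 170 wide (its x), 460 long (its y), 94 mm high. Origin: centre of its underside; +y is the rear (hinge) end, -y the front end. Its top, in one plane 94 mm up: fixed rear top y +82 to +230, hinged lid y +78 to -150, fixed front deck y -152 to -230 mm, which carries the lock lever.
- lid (a joint): Lid hinge, rad: 0 = shut flat on the box, grows as the free (-y) edge rises; starts at 0.9 to 1.25 (standing open), travel ends at 1.35. A friction hinge: the lid stays at any angle where it is left and must be pushed down all the way, 1 to 3 N near its free edge. Shut means flat on the rim, within 0.015.
- lid_plate: The lid: grey steel plate 170 wide, 228 long, 4 mm thick. Origin on the hinge line at mid-width; when shut its axes match the box's and it reaches 230 mm along its own -y. Own z = 0 is its outer (upper) face, which looks to the rear (+y) end while open. It carries the strike with the stop stud at own x +37 to +69, y -210 mm: push the lid clear of it, say at own x -60 to -10 mm.
- lid_hinge (a point): Middle of the lid's hinge line, level with the top of the box: box x = 0, y = +80, z = +94 mm. The hinge axis is parallel to the box's x. Turns with the lid.
- lid_edge (a point): Middle of the lid's free edge on its outer face, 230 mm from the hinge line. The strike beside it (20 mm in from the edge) carries the lever's end stop: an upright stud in a black rubber sleeve, 12 mm in diameter, 22 mm high, set in a slot and adjusted differently each time.
- latch (a joint): Lever angle about its upright pivot, rad: 0 = parked over the deck along the box's -x; grows clockwise seen from above, towards the box's +y, over the shut lid. Starts at 0 to 0.25. First meets its stop somewhere from 1.29 to 1.83, different each time. No spring: about 3 N sideways at the knob turns it and it stays where left. The rubber stop yields about 1 mm per 5 N at the knob.
- lever: Brass lever: bar 14 wide, 12 mm thick, its underside 8 mm above deck and shut lid, 95 mm long from the pivot along its own -x (the box's -x at joint 0) to a round black knob. Origin on the pivot axis, 100 mm above the desk. Home: pressed on the stop with about 10 to 15 N in all at the knob for half a second; under 9 N it may not be seated, above 19 N the lock is strained.
- latch_pivot (a point): On the lever's pivot axis (vertical), box x = +40, y = -190 mm, 6 mm above the deck.
- lever_knob (a point): Centre of the top of the lever's upright black knob, 20 mm in diameter: 95 mm from the pivot axis, 50 mm above deck and shut lid (144 mm above the desk). Its straight side reaches from 20 to 50 mm above the deck; below it is a 24 mm brass disc level with the bar.
- watch: Brass pocket watch, 48 mm in diameter, 13 mm high, origin under its centre. To be left alone.
- ring_case: Red lacquered ring case, 50 x 55 x 40 mm, origin under its centre. To be left alone.
- ingot: Silver ingot, 45 x 95 x 18 mm, origin under its centre. To be left alone.
- loupe: Magnifying loupe, lens 74 mm across at its own +y, black horn handle at its -y, 164 mm long, 13 mm high, origin underneath where the frame meets the handle. To be left alone.
- clamp: Chrome spring clamp, 24 x 60 x 30 mm, lying on the desk, origin under its centre. To be left alone.
- key_pair: Two keys (brass, steel) with a red tag, about 60 x 90 mm, 6 mm high. To be left alone.
- pen: Dark pen lying along its own y, 125 mm long, 11 mm thick. To be left alone.

How it is judged:
On the way, in this order (a step that is already met when the one before it is completed fails the run):
1. the lid is folded right down (joint below 0.015 rad) with the lever still clear of it (joint below 0.6 rad) (value of joint lid below 0.015 rad and value of joint latch below 0.6 rad), for 0.2 s.
2. the lever is pressed home: it bears on the lid's stop with more than 8 N for 0.2 s, the lid still shut (contact force between lever and lid_plate above 8 N and value of joint latch above 1.2 rad and value of joint lid below 0.015 rad), for 0.2 s.
At the end, for the whole second after the job is handed in: The lid is shut (within 0.015 rad), the lever stands over it, still bearing on its stop (more than 0.5 N between lever and stop) and at rest, released (value of joint lid below 0.015 rad and value of joint latch above 1.2 rad and contact force between lever and lid_plate above 0.5 N and velocity of joint latch between -0.05 and 0.05 rad/s); the robot touches nothing.
It fails at once if the lock is strained: the lever is driven against its stop with more than 26 N (about 19 N at the knob) (contact force between lever and lid_plate above 26 N).
It fails at once if the lid is slammed: it comes down faster than 2 rad/s close to shut (value of joint lid below 0.15 rad and velocity of joint lid below -2 rad/s).
It fails at once if one of the valuables or small things on the desk is moved by more than 20 mm (distance of any of watch, ring_case, ingot, loupe, clamp, key_pair, pen from where it was at the start of the episode above 0.02 m).
It also fails if it takes over 70 s, if anything falls off the work surface, if the arm or the gripper's body presses on something with over 40 N, if the wrist force passes 120 N, or if a joint passes its speed limit or range.

## Working session

There is one attempt and no reset: what is moved stays moved. The work goes in short steps, Python scripts to look and compute and a tool call to move; the robot and the scene stay as the last step left them, time stands still between calls to the robot, and variables do not carry over. Pictures are saved under pics/ and viewed, about 8 in all and at most 12, crops included, and the job is handed in when it is done.

Besides the shell and the picture viewer there is one more tool, called after ">>>" as name(argument=value, ...), one argument or row to a line, values as JSON. arm_command: Moves the arm, as the interface text tells. Its arguments: {"type":"object","properties":{"moves":{"type":"array"},"newtons":{"type":"number"}},"required":["moves"]}

```bash
mkdir -p pics; ls; cat > h.py <<'E'
import numpy as np, cv2
from cell import manip
def cam(n,save=None):
    c=manip.camera(n)
    if save: cv2.imwrite('pics/'+save,c['frame'][:,:,::-1])
    return c
def world(c,u,v):
    d=c['depth'][v,u]; K=c['K']
    p=np.stack([(u-K[0,2])/K[0,0]*d,(v-K[1,2])/K[1,1]*d,d],-1)
    return (p-c['t'])@c['R']
E
python3 - <<'E'
from h import *
for n in('top','side'):
    c=cam(n,n+'0.png'); np.savez(n+'0.npz',**c)
    print(n,-c['R'].T@c['t'])
im=np.hstack([cv2.imread('pics/top0.png'),cv2.imread('pics/side0.png')])
s=manip.state();print(s['time_s'],s['tcp_pos'],s['tool_rot'],s['wrist_force'],s['opening'],manip.pinch_z)
E
```

```text
pics
top [0.31571787 0.04316084 1.58051203]
side [-0.38315287 -0.88667816  0.94555236]
0.1 [0.24341234 0.49290601 0.23079209] [-7.14286606e-01 -3.05873888e+00  1.84321979e-03] [-0.59547562  0.63264046 -0.15272447] 0.08525386906186277 0.0187
```

View pics/top0.png

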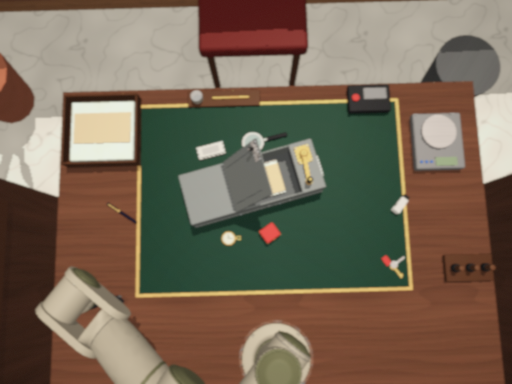

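View pics/side0.png

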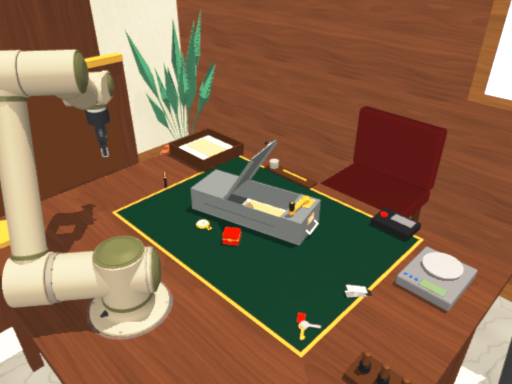

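```bash
cat >> h.py <<'E'
def grid(c): 
    v,u=np.mgrid[0:384,0:512]; return world(c,u,v)
E
python3 - <<'E'
from h import *
c=dict(np.load('top0.npz')); P=grid(c); 
v,u=np.mgrid[0:384,0:512]; roi=(u>165)&(u<340)&(v>125)&(v<240)
m=roi&(abs(P[...,2]-.094)<.006)
m=cv2.morphologyEx(m.astype(np.uint8),cv2.MORPH_OPEN,np.ones((2,2)))
n,l,st,_=cv2.connectedComponentsWithStats(m); print(st)
q=P[m>0][:,:2].astype(np.float32); r=cv2.minAreaRect(q*1000);print(r,cv2.boxPoints(r))
Y=cv2.cvtColor(c['frame'],cv2.COLOR_RGB2HSV)
b=roi&(Y[...,0]>15)&(Y[...,0]<32)&(Y[...,1]>120)&(u>285)
print('brass',b.sum(),np.c_[u[b],v[b],P[b]*1000].astype(int)[::6])
k=roi&(P[...,2]>.125)&(u>290); print('knob',np.c_[u[k],v[k],P[k]*1000].astype(int))
im=c['frame'][120:245,165:340,::-1]; a=cv2.resize(im,None,fx=4.5,fy=4.5,interpolation=2)
cv2.imwrite('pics/crop.png',a)
E
```

```text
[[     0      0    512    384 193612]
 [   306    141      3      2      6]
 [   311    140      2      2      4]
 [   290    143     36     52    838]
 [   278    149      2      2      4]
 [   270    151      2      2      4]
 [   274    150      3      2      6]
 [   267    152      2      2      4]
 [   180    165     58     60   2102]
 [   225    170      2      2      4]
 [   292    196      2      2      4]
 [   285    198      2      2      4]
 [   271    202      2      2      4]
 [   264    204      2      2      4]
 [   256    206      2      2      4]
 [   249    208      2      2      4]]
((502.7375793457031, 27.54815673828125), (349.156982421875, 483.6008605957031), 16.755630493164062) [[ 265.86243  208.75316]
 [ 405.27988 -254.31546]
 [ 739.61273 -153.65685]
 [ 600.1953   309.41177]]
brass 28 [[ 300  153  666  -98  111]
 [ 302  155  659 -104  114]
 [ 302  156  657 -105  106]
 [ 301  158  653 -102   96]
 [ 307  182  568 -116  115]]
knob [[ 318  128  315   43 1580]
 [ 324  136  315   43 1580]
 [ 293  141  315   43 1580]
 [ 329  152  315   43 1580]
 [ 323  159  315   43 1
[... 621 characters left out ...]
 [ 307  180  572 -115  129]
 [ 308  180  570 -117  139]
 [ 309  180  568 -119  149]
 [ 310  180  570 -124  139]
 [ 311  180  569 -126  144]
 [ 312  180  570 -130  136]
 [ 313  180  568 -132  147]
 [ 307  181  569 -115  128]
 [ 308  181  567 -117  136]
 [ 309  181  566 -120  144]
 [ 310  181  566 -123  144]
 [ 311  181  566 -126  145]
 [ 312  181  567 -130  136]
 [ 308  182  565 -118  132]
 [ 309  182  565 -121  131]
 [ 310  182  564 -124  133]
 [ 311  182  564 -127  135]
 [ 333  183  315   43 1580]
 [ 296  184  315   43 1580]
 [ 300  195  315   43 1580]
 [ 306  215  315   43 1580]
 [ 337  219  315   43 1580]
 [ 331  224  315   43 1580]
 [ 322  228  315   43 1580]
 [ 308  229  315   43 1580]]
```

View pics/crop.png

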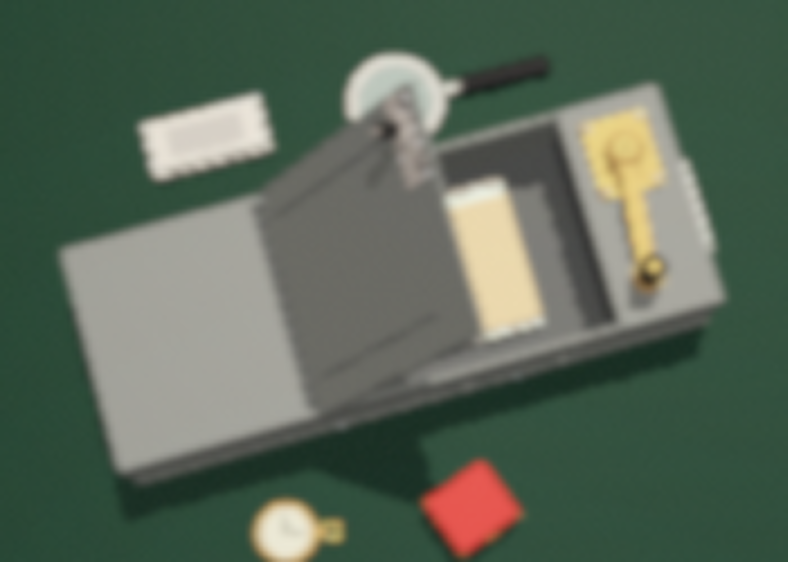

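```bash
python3 - <<'E'
from h import *
c=dict(np.load('top0.npz')); P=grid(c); 
v,u=np.mgrid[0:384,0:512]; roi=(u>165)&(u<340)&(v>125)&(v<240)
m=roi&(abs(P[...,2]-.094)<.006)
n,l,st,_=cv2.connectedComponentsWithStats(cv2.morphologyEx(m.astype(np.uint8),cv2.MORPH_OPEN,np.ones((2,2))))
m=np.isin(l,[i for i in range(1,n) if 500<st[i,4]<10000])
K=c['K'];
# cast rays onto z=.094 for smooth positions
d=np.stack([(u-K[0,2])/K[0,0],(v-K[1,2])/K[1,1],np.ones(u.shape)],-1)@c['R']; o=-c['R'].T@c['t']
X=o+d*((.094-o[2])/d[...,2])[...,None]
r=cv2.minAreaRect((X[m][:,:2]*1000).astype(np.float32));print(r,cv2.boxPoints(r))
cx,cy=np.array(r[0])/1000; w,h=r[1]; a=np.deg2rad(r[2] if h>w else r[2]-90)  # box x axis angle
if abs(a)>.8: a-=np.sign(a)*np.pi
ex=np.array([np.cos(a),np.sin(a)]); ey=np.array([-ex[1],ex[0]])
print('box c',cx,cy,'yaw',a,'lateral ex ey',ex,ey)
B=lambda p:np.array([cx,cy])+ex*p[0]+ey*p[1]
print('pivot',B((.04,-.19)),'hinge',B((0,.08)))
kp=np.array([310.5,179.5]); # knob
k=roi&(P[...,2]>.136)&(P[...,2]<.15)&(u>300)&(u<320); Kn=(o+d*((.144-o[2])/d[...,2])[...,None])[k].mean(0);
q=Kn[:2]-B((.04,-.19)); lx,ly=q@ex,q@ey; print('knob',Kn,'rel box',lx,ly,np.hypot(lx,ly),'joint',np.arctan2(ly,-lx))
for n in('top','side'):
    c=dict(np.load(n+'0.npz'));p=grid(c).reshape(-1,3); bx=np.c_[(p[:,:2]-[cx,cy])@ex,(p[:,:2]-[cx,cy])@ey,p[:,2]]
    s=(abs(bx[:,0])<.09)&(bx[:,1]<.07)&(bx[:,1]>-.14)&(bx[:,2]>.115)&(bx[:,2]<.35); L=bx[s]
    f=L[(L[:,0]<.02)]; ang=np.arctan2(f[:,2]-.094,.08-f[:,1]); rr=np.hypot(f[:,2]-.094,.08-f[:,1])
    print(n,len(f),'lid ang',np.percentile(ang,[5,50,95]),'rmax',rr.max(), 'x',L[:,0].min(),L[:,0].max())
    p2=P if n=='top' else None
E
```

```text
((577.6408081054688, 59.82762145996094), (170.746826171875, 459.54754638671875), 14.442739486694336) [[ 437.657    261.04675]
 [ 552.2738  -183.97787]
 [ 717.62463 -141.39151]
 [ 603.0078   303.63312]]
box c 0.5776408081054687 0.059827621459960935 yaw 0.2520733570506119 lateral ex ey [0.96839738 0.24941233] [-0.24941233  0.96839738]
pivot [ 0.66376505 -0.11419139] hinge [0.55768782 0.13729941]
knob [ 0.57352479 -0.12487831  0.144     ] rel box -0.09005387964829017 0.012157844166541512 0.09087086669822533 joint 0.13419494871526505
top 1254 lid ang [1.00796603 1.03428253 1.08420184] rmax 0.23369766387579857 x -0.08289319693393478 0.08991205633896483
side 299 lid ang [0.95745669 1.02581859 1.04834233] rmax 0.23051161305532142 x -0.08678681357412826 0.08998180513716636
```

>>> arm_command(
  moves=[
    [-1,[0.02,-0.03,0.004],[0,0,-0.072]],
    [-1,[0.02,-0.03,0.004],[0,0,-0.072]],
    [-1,[0.02,-0.03,0.004],[0,0,-0.072]],
    [-1,[0.02,-0.03,0.004],[0,0,-0.072]],
    [-1,[0.02,-0.03,0.004],[0,0,-0.072]],
    [-1,[0.02,-0.03,0.004],[0,0,-0.072]],
    [-1,[0.02,-0.03,0.004],[0,0,-0.072]],
    [-1,[0.02,-0.03,0.004],[0,0,-0.072]],
    [-1,[0.02,-0.03,0.004],[0,0,-0.072]],
    [-1,[0.02,-0.03,0.004],[0,0,-0.072]],
    [-1,[0.02,-0.03,0.004],[0,0,-0.072]],
    [-1,[0.02,-0.03,0.004],[0,0,-0.072]],
  ],
  newtons=40,
)

```text
time_s: 1.1
tcp_pos: [0.4841, 0.1314, 0.2793]
tool_rot: [-1.934, -2.475, 0.0]
wrist_force: [-0.1, 0.9, -0.3]
opening: -0.0001
```

```bash
python3 - <<'E'
import numpy as np
c=np.array([.5776,.0598]);ex=np.array([.9684,.2494]);ey=np.array([-.2494,.9684])
P=[np.array([.484,.1315,.279])]
P+=[np.r_[c-.035*ex+.02*ey,.272]]
for t in np.r_[np.linspace(1.05,.1,19),.06,.03,.01,-.005]:
    P.append(np.r_[c-.035*ex+(.091-.19*np.cos(t))*ey,.094+.19*np.sin(t)])
P=np.round(P,3); print(P[:3]); print(np.round(np.diff(P,axis=0),3).tolist())
E
```

```text
[[0.484 0.132 0.279]
 [0.539 0.07  0.272]
 [0.545 0.048 0.259]]
[[0.055, -0.062, -0.007], [0.006, -0.022, -0.013], [0.002, -0.009, -0.005], [0.002, -0.008, -0.006], [0.002, -0.007, -0.006], [0.002, -0.008, -0.007], [0.001, -0.007, -0.007], [0.002, -0.007, -0.007], [0.002, -0.006, -0.007], [0.001, -0.006, -0.008], [0.002, -0.005, -0.009], [0.001, -0.005, -0.008], [0.001, -0.005, -0.009], [0.001, -0.004, -0.009], [0.001, -0.004, -0.009], [0.001, -0.003, -0.01], [0.001, -0.003, -0.009], [0.0, -0.002, -0.01], [0.001, -0.002, -0.01], [0.0, -0.001, -0.01], [0.0, 0.0, -0.008], [0.0, -0.001, -0.005], [0.0, 0.0, -0.004], [0.0, 0.0, -0.003]]
```

>>> arm_command(
  moves=[
    [-1,[0.027,-0.03,-0.003],[0,0,0]],
    [-1,[0.027,-0.03,-0.004],[0,0,0]],
    [-1,[0,0,0],[0,0,0]],
  ],
)

```text
time_s: 1.35
tcp_pos: [0.5407, 0.0682, 0.2703]
tool_rot: [-1.936, -2.474, 0.003]
wrist_force: [-0.5, -0.1, -0.7]
opening: 0.0003
```

>>> arm_command(
  moves=[
    [-1,[0.002,-0.01,-0.005],[0,0,0]],
    [-1,[0.002,-0.01,-0.006],[0,0,0]],
    [-1,[0.002,-0.009,-0.005],[0,0,0]],
    [-1,[0.002,-0.008,-0.006],[0,0,0]],
    [-1,[0.002,-0.007,-0.006],[0,0,0]],
    [-1,[0.002,-0.008,-0.007],[0,0,0]],
    [-1,[0.001,-0.007,-0.007],[0,0,0]],
    [-1,[0.002,-0.007,-0.007],[0,0,0]],
    [-1,[0.002,-0.006,-0.007],[0,0,0]],
    [-1,[0.001,-0.006,-0.008],[0,0,0]],
  ],
)

```text
time_s: 2.18
tcp_pos: [0.5558, -0.0055, 0.2076]
tool_rot: [1.93, 2.479, -0.0]
wrist_force: [0.3, 0.3, 1.9]
opening: -0.0003
```

>>> arm_command(
  moves=[
    [-1,[0.002,-0.005,-0.009],[0,0,0]],
    [-1,[0.001,-0.005,-0.008],[0,0,0]],
    [-1,[0.001,-0.005,-0.009],[0,0,0]],
    [-1,[0.001,-0.004,-0.009],[0,0,0]],
    [-1,[0.001,-0.004,-0.009],[0,0,0]],
    [-1,[0.001,-0.003,-0.01],[0,0,0]],
    [-1,[0.001,-0.003,-0.009],[0,0,0]],
    [-1,[0,-0.002,-0.01],[0,0,0]],
    [-1,[0.001,-0.002,-0.01],[0,0,0]],
  ],
)

```text
time_s: 2.93
tcp_pos: [0.5644, -0.038, 0.1243]
tool_rot: [-1.929, -2.479, 0.0]
wrist_force: [-1.2, 0.2, 0.8]
opening: -0.0001
```

>>> arm_command(
  moves=[
    [-1,[0,-0.001,-0.007],[0,0,0]],
    [-1,[0,0,-0.006],[0,0,0]],
    [-1,[0,0,-0.004],[0,0,0]],
    [-1,[0,0,-0.003],[0,0,0]],
    [-1,[0,0,-0.002],[0,0,0]],
    [-1,[0,0,-0.002],[0,0,0]],
  ],
)

```text
time_s: 3.43
tcp_pos: [0.5646, -0.0388, 0.1014]
tool_rot: [1.929, 2.479, 0.0]
wrist_force: [-0.1, -0.2, 0.8]
opening: -0.0002
```

>>> arm_command(
  moves=[
    [-1,[0,0,-0.002],[0,0,0]],
    [-1,[0,0,-0.002],[0,0,0]],
    [-1,[0,0,-0.002],[0,0,0]],
    [-1,[0,0,-0.001],[0,0,0]],
    [-1,[0,0,0],[0,0,0]],
  ],
)

```text
time_s: 3.85
tcp_pos: [0.5646, -0.0388, 0.0942]
tool_rot: [-1.93, -2.479, -0.0]
wrist_force: [0.3, -0.3, 0.6]
opening: 0.0002
```

>>> arm_command(
  moves=[
    [-1,[0,0,-0.001],[0,0,0]],
    [-1,[0,0,-0.001],[0,0,0]],
    [-1,[0,0,0],[0,0,0]],
  ],
)

```text
time_s: 4.1
tcp_pos: [0.5647, -0.0388, 0.0939]
tool_rot: [1.929, 2.478, 0.001]
wrist_force: [-4.6, -0.1, 13.7]
opening: -0.0
```

>>> arm_command(
  moves=[
    [-1,[0,0,-0.0005],[0,0,0]],
    [-1,[0,0,0],[0,0,0]],
    [-1,[0,0,0],[0,0,0]],
    [-1,[0,0,0.01],[0,0,0]],
    [-1,[0,0,0.03],[0,0,0]],
    [-1,[0,0,0.04],[0,0,0]],
    [-1,[0,0,0.04],[0,0,0]],
    [-1,[-0.01,0,0.04],[0,0,0]],
    [-1,[-0.02,0,0.03],[0,0,0]],
    [-1,[0,0,0],[0,0,0]],
  ],
)

```text
time_s: 4.93
tcp_pos: [0.5342, -0.039, 0.2888]
tool_rot: [1.923, 2.471, 0.006]
wrist_force: [1.1, -0.3, 0.1]
opening: 0.0005
```

```bash
python3 - <<'E'
from h import *
s=manip.state(); c=cam('wrist','w1.png'); print(s['time_s'],s['tcp_pos'],s['tool_rot']); np.savez('w1.npz',p=s['tcp_pos'],r=s['tool_rot'],**c)
c=cam('side'); np.savez('s1.npz',**c); P=grid(c)
cx=np.array([.5776,.0598]);ex=np.array([.9684,.2494]);ey=np.array([-.2494,.9684])
b=np.stack([(P[...,:2]-cx)@ex,(P[...,:2]-cx)@ey,P[...,2]],-1)
for y0 in np.arange(-.14,.23,.04):
    m=(abs(b[...,0])<.03)&(abs(b[...,1]-y0)<.015)&(b[...,2]<.15)&(b[...,2]>.05); print(round(y0,2),m.sum(),np.median(b[m][:,2]))
E
```

```text
4.9333 [ 0.53424168 -0.0389798   0.2888383 ] [1.92285469 2.47105794 0.00617066]
-0.14 55 0.0951581120764869
-0.1 75 0.09480858686910733
-0.06 73 0.09384336837216722
-0.02 71 0.0949218742060335
0.02 70 0.09434796996482846
0.06 72 0.09442955500223768
0.1 53 0.09478458869278415
0.14 70 0.0942356989436837
0.18 62 0.09410445746268348
0.22 54 0.09442499639437396
```

View pics/w1.png

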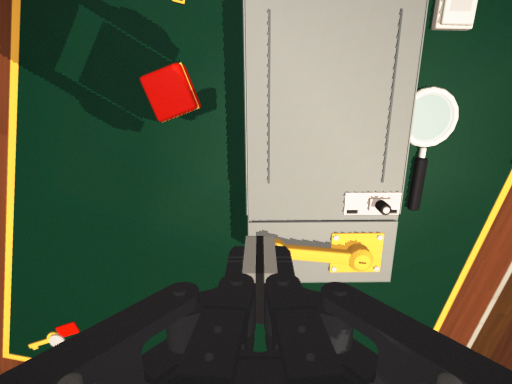

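```bash
python3 - <<'E'
from h import *
from scipy.spatial.transform import Rotation as R
w=np.load('w1.npz'); T=w['tool_from_camera']; K=w['K']; Rt=R.from_rotvec(w['r']).as_matrix()
c=np.array([.5776,.0598]);ex=np.array([.9684,.2494]);ey=np.array([-.2494,.9684])
o=Rt@T[:3,3]+w['p']
def ray(u,v,z):
    d=Rt@T[:3,:3]@np.array([(u-K[0,2])/K[0,0],(v-K[1,2])/K[1,1],1]); return o+d*(z-o[2])/d[2]
for n,u,v,z in(('pivot',361,259,.12),('studtop',386,209,.118),('studbase',378,204,.096),('deck corner R',391,283,.094),('deck corner L',248,281,.094),('lid corner L',248,220,.094),('lid corner R',396,221,.094)):
    p=ray(u,v,z); q=p[:2]-c; print(n,p.round(4),'box',(q@ex).round(4),(q@ey).round(4))
# knob via top view now
cc=cam('top'); P=grid(cc); v,u=np.mgrid[0:384,0:512]
k=(u>295)&(u<320)&(v>165)&(v<190)&(P[...,2]>.134)&(P[...,2]<.152); K=cc['K'];oo=-cc['R'].T@cc['t']
U,V=u[k],v[k]; d=np.stack([(U-K[0,2])/K[0,0],(V-K[1,2])/K[1,1],np.ones(len(U))],-1)@cc['R']; X=oo+d*((.144-oo[2])/d[:,2])[:,None]
print(len(U),X.mean(0),X.min(0),X.max(0)); q=X.mean(0)[:2]-c; print('knob box',q@ex,q@ey)
P=grid(dict(np.load('s1.npz'))); b=np.stack([(P[...,:2]-c)@ex,(P[...,:2]-c)@ey,P[...,2]],-1)
m=(b[...,2]>.125)&(b[...,2]<.15)&(b[...,0]<.0)&(b[...,0]>-.1)&(b[...,1]<-.14)&(b[...,1]>-.25); print('side knob face',m.sum(),b[m].mean(0),b[m].min(0),b[m].max(0))
E
```

```text
pivot [ 0.6657 -0.1033  0.12  ] box 0.0446 -0.18
studtop [ 0.6725 -0.0431  0.118 ] box 0.0663 -0.1233
studbase [ 0.6729 -0.0451  0.096 ] box 0.0661 -0.1253
deck corner R [ 0.7243 -0.1366  0.094 ] box 0.0931 -0.2268
deck corner L [ 0.5565 -0.1753  0.094 ] box -0.0791 -0.2224
lid corner L [ 0.538  -0.0992  0.094 ] box -0.078 -0.1441
lid corner R [ 0.7008 -0.0598  0.094 ] box 0.0895 -0.1465<stdin>:14: RuntimeWarning: Mean of empty slice.
  ret = um.true_divide(
Traceback (most recent call last):
ValueError: zero-size array to reduction operation minimum which has no identity
```

>>> arm_command(
  moves=[
    [-1,[0.01,-0.03,0],[0,0,-0.05]],
    [-1,[0.01,-0.03,0],[0,0,-0.05]],
    [-1,[0.01,-0.03,0],[0,0,-0.027]],
    [-1,[0.008,-0.03,0],[0,0,0]],
    [-1,[0,0,-0.03],[0,0,0]],
    [-1,[0,0,-0.03],[0,0,0]],
    [-1,[0,0,-0.02],[0,0,0]],
    [-1,[0,0,0],[0,0,0]],
  ],
)

```text
time_s: 5.75
tcp_pos: [0.5707, -0.1582, 0.1955]
tool_rot: [-2.076, -2.343, 0.005]
wrist_force: [-0.3, 0.3, 0.2]
opening: 0.0001
```

```bash
python3 - <<'E'
from h import *
s=manip.state(); c=cam('wrist','w2.png'); print(s['time_s'],s['tcp_pos'],s['tool_rot'])
c=cam('side');cv2.imwrite('pics/s2.png',cv2.resize(c['frame'][140:250,180:350,::-1],None,fx=3,fy=3,interpolation=2))
a=cv2.imread('pics/w2.png');b=cv2.imread('pics/s2.png');h=max(a.shape[0],b.shape[0])
f=lambda i:cv2.copyMakeBorder(i,0,h-i.shape[0],0,0,0)
cv2.imwrite('pics/ws2.png',cv2.resize(np.hstack([f(a),f(b)]),None,fx=.78,fy=.78))
E
```

```text
5.75 [ 0.57073501 -0.1581653   0.19547674] [-2.07596352 -2.34264252  0.0045795 ]
```

View pics/ws2.png

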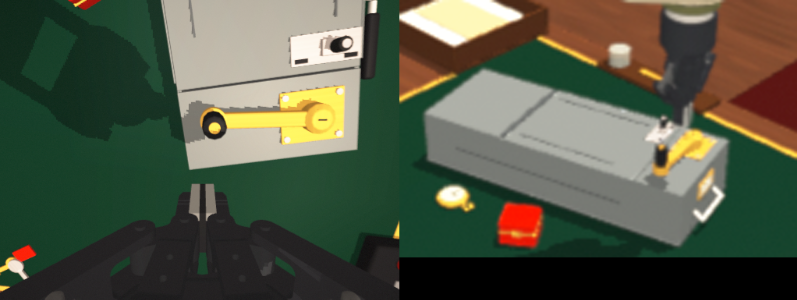

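```bash
python3 - <<'E'
from h import *
from scipy.spatial.transform import Rotation as R
s=manip.state(); w=manip.camera('wrist'); T=w['tool_from_camera']; K=w['K']; Rt=R.from_rotvec(s['tool_rot']).as_matrix()
c=np.array([.5776,.0598]);ex=np.array([.9684,.2494]);ey=np.array([-.2494,.9684])
o=Rt@T[:3,3]+s['tcp_pos']
def ray(u,v,z):
    d=Rt@T[:3,:3]@np.array([(u-K[0,2])/K[0,0],(v-K[1,2])/K[1,1],1]); return o+d*(z-o[2])/d[2]
# knob top from depth
v,u=np.mgrid[0:384,0:512]; D=w['depth']
pc=np.stack([(u-K[0,2])/K[0,0]*D,(v-K[1,2])/K[1,1]*D,D],-1); P=(pc@T[:3,:3].T+T[:3,3])@Rt.T+s['tcp_pos']
m=(abs(P[...,2]-.144)<.005)&(u>235)&(u<310)&(v>120)&(v<200); print('knob',m.sum(),P[m].mean(0) if m.any() else 0, np.c_[u[m],v[m]].mean(0), np.ptp(P[m],axis=0))
m=(abs(P[...,2]-.094)<.004)&(v<215)&(u>200); r=cv2.minAreaRect((P[m][:,:2]*1000).astype(np.float32)); print(r)
m2=(P[...,2]>.112)&(P[...,2]<.13)&(u>400)&(v<70);print('stud',m2.sum(),P[m2].mean(0) if m2.any() else 0)
for n,x,y,z in(('pivot',413,152,.12),('studtop',440,55,.116),('deckL',238,217,.094),('deckR',458,193,.094)):
    p=ray(x,y,z); q=p[:2]-c; print(n,p.round(4),'box',(q@ex).round(4),(q@ey).round(4))
E
```

```text
knob 753 [ 0.5746737  -0.12098081  0.14454423] [270.62682603 158.97343958] [0.01954631 0.01960193 0.00790313]
((620.52392578125, -81.23785400390625), (174.0267333984375, 157.2327423095703), 14.05750846862793)
stud 328 [ 0.67220694 -0.04488055  0.11675171]
pivot [ 0.6743 -0.1084  0.12  ] box 0.0517 -0.187
studtop [ 0.6774 -0.0443  0.116 ] box 0.0707 -0.1257
deckL [ 0.5569 -0.1817  0.094 ] box -0.0803 -0.2287
deckR [ 0.7317 -0.1393  0.094 ] box 0.0996 -0.2312
```

>>> arm_command(
  moves=[
    [-1,[0.008,0.001,-0.015],[0,0,0]],
    [-1,[0,0,-0.03],[0,0,0]],
    [-1,[0,0,-0.03],[0,0,0]],
    [-1,[0,0,0],[0,0,0]],
    [-1,[-0.001,0.007,0],[0,0,0]],
    [-1,[0,0,0],[0,0,0]],
  ],
)

```text
time_s: 6.4
tcp_pos: [0.5805, -0.1502, 0.1293]
tool_rot: [2.08, 2.35, 0.002]
wrist_force: [0.3, 0.1, 0.1]
opening: 0.0
```

```bash
python3 - <<'E'
import numpy as np
from cell import manip
s=manip.state(); print(s['tcp_pos'],s['wrist_force'])
pv=np.array([.6676,-.1091]); yaw=.252
def f(t,gap=.021):
    a=yaw-t+np.pi; r=np.array([np.cos(a),np.sin(a)]); tn=np.array([r[1],-r[0]])  # clockwise
    return pv+.0945*r-gap*tn
ts=np.r_[.13,np.arange(.2,1.5,.06)]
P=np.array([s['tcp_pos'][:2]]+[f(t) for t in ts]).round(4); print(P[1]); 
print(np.c_[ts[1:],np.diff(P[1:],axis=0).round(4)].tolist())
E
```

```text
[ 0.58049176 -0.15021569  0.12932583] [0.27605656 0.08611825 0.07988196]
[ 0.5764 -0.1414]
[[0.2, -0.0021, 0.0064], [0.26, -0.0014, 0.0057], [0.32, -0.001, 0.0057], [0.38, -0.0007, 0.0057], [0.44, -0.0004, 0.0058], [0.5, 0.0, 0.0058], [0.56, 0.0004, 0.0058], [0.62, 0.0007, 0.0058], [0.6799999999999999, 0.001, 0.0057], [0.74, 0.0014, 0.0057], [0.8, 0.0017, 0.0055], [0.8599999999999999, 0.002, 0.0054], [0.9199999999999999, 0.0024, 0.0053], [0.98, 0.0027, 0.0052], [1.04, 0.003, 0.005], [1.0999999999999999, 0.0032, 0.0048], [1.16, 0.0036, 0.0046], [1.22, 0.0038, 0.0043], [1.28, 0.0041, 0.0042], [1.3399999999999999, 0.0043, 0.0038], [1.4, 0.0046, 0.0037], [1.46, 0.0047, 0.0033]]
```

>>> arm_command(
  moves=[
    [-1,[-0.002,0.004,-0.006],[0,0,0]],
    [-1,[-0.002,0.005,0],[0,0,0]],
    [-1,[-0.002,0.006,0],[0,0,-0.06]],
    [-1,[-0.001,0.006,0],[0,0,-0.06]],
    [-1,[-0.001,0.006,0],[0,0,-0.06]],
    [-1,[0,0,0],[0,0,0]],
  ],
)

```text
time_s: 6.9
tcp_pos: [0.5715, -0.1232, 0.1218]
tool_rot: [2.286, 2.152, 0.0]
wrist_force: [0.0, 0.4, 0.0]
opening: -0.0001
```

>>> arm_command(
  moves=[
    [-1,[-0.001,0.006,0],[0,0,-0.06]],
    [-1,[0,0.006,0],[0,0,-0.06]],
    [-1,[0,0.006,0],[0,0,-0.06]],
  ],
)

```text
time_s: 7.15
tcp_pos: [0.5705, -0.1063, 0.1217]
tool_rot: [2.47, 1.938, -0.0]
wrist_force: [-1.1, -3.6, 1.2]
opening: -0.0
```

>>> arm_command(
  moves=[
    [-1,[0.0004,0.0058,0],[0,0,-0.06]],
    [-1,[0.0007,0.0058,0],[0,0,-0.06]],
    [-1,[0.001,0.0057,0],[0,0,-0.06]],
    [-1,[0.0014,0.0057,0],[0,0,-0.06]],
    [-1,[0.0017,0.0055,0],[0,0,-0.06]],
    [-1,[0.002,0.0054,0],[0,0,-0.06]],
    [-1,[0.0024,0.0053,0],[0,0,-0.06]],
    [-1,[0.0027,0.0052,0],[0,0,-0.06]],
  ],
)

```text
time_s: 7.82
tcp_pos: [0.5826, -0.0615, 0.1216]
tool_rot: [2.861, 1.296, -0.001]
wrist_force: [-2.8, -1.9, 3.0]
opening: -0.0003
```

>>> arm_command(
  moves=[
    [-1,[0.003,0.005,0],[0,0,-0.06]],
    [-1,[0.0032,0.0048,0],[0,0,-0.06]],
    [-1,[0.0036,0.0046,0],[0,0,-0.06]],
    [-1,[0.0038,0.0043,0],[0,0,-0.06]],
  ],
)

```text
time_s: 8.15
tcp_pos: [0.5961, -0.0426, 0.1216]
tool_rot: [2.996, 0.945, -0.001]
wrist_force: [-3.5, -1.6, 2.7]
opening: 0.0
```

```bash
python3 - <<'E'
from h import *
from scipy.spatial.transform import Rotation as R
s=manip.state(); w=cam('wrist','w3.png'); T=w['tool_from_camera']; K=w['K']; Rt=R.from_rotvec(s['tool_rot']).as_matrix()
v,u=np.mgrid[0:384,0:512]; D=w['depth']
pc=np.stack([(u-K[0,2])/K[0,0]*D,(v-K[1,2])/K[1,1]*D,D],-1); P=(pc@T[:3,:3].T+T[:3,3])@Rt.T+s['tcp_pos']
print(s['tcp_pos'],s['wrist_force'],Rt[:,1])
m=(abs(P[...,2]-.144)<.004)&(abs(P[...,0]-s['tcp_pos'][0])<.06)&(abs(P[...,1]-s['tcp_pos'][1])<.06);print('knob',m.sum(),P[m].mean(0),np.ptp(P[m],axis=0))
E
```

```text
[ 0.59611134 -0.04264129  0.12160199] [-3.54033244 -1.61475551  2.67218659] [ 5.73693508e-01 -8.19070053e-01 -8.57155799e-05]
knob 2244 [ 0.61200943 -0.03095184  0.14451593] [0.03042597 0.02822918 0.00797717]
```

View pics/w3.png

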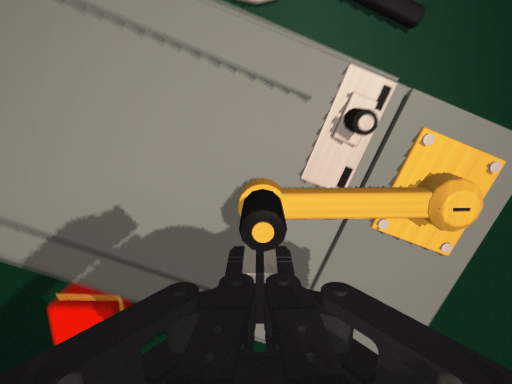

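>>> arm_command(
  moves=[
    [-1,[0.0041,0.0042,0],[0,0,-0.06]],
    [-1,[0.0028,0.0026,0],[0,0,-0.04]],
    [-1,[0.0028,0.0025,0],[0,0,-0.04]],
    [-1,[0.003,0.0024,0],[0,0,-0.04]],
  ],
)

```text
time_s: 8.53
tcp_pos: [0.6088, -0.031, 0.1214]
tool_rot: [-3.068, -0.675, 0.001]
wrist_force: [-4.3, -0.5, 2.4]
opening: -0.0003
```

```bash
python3 - <<'E'
import numpy as np
pv=np.array([.6676,-.1091]); yaw=.252
def f(t,gap=.021):
    a=yaw-t+np.pi; r=np.array([np.cos(a),np.sin(a)]); tn=np.array([r[1],-r[0]])
    return pv+.0945*r-gap*tn
ts=np.arange(1.40,1.85,.02); P=np.array([f(t) for t in ts]); print(np.c_[ts,P].round(4)[::3].tolist());print(np.diff(P,axis=0).round(4).tolist())
E
```

```text
[[1.4, 0.6097, -0.0315], [1.46, 0.6144, -0.0282], [1.52, 0.6194, -0.0252], [1.58, 0.6245, -0.0224], [1.64, 0.6298, -0.02], [1.7, 0.6352, -0.0179], [1.76, 0.6407, -0.0161], [1.82, 0.6463, -0.0147]]
[[0.0016, 0.0011], [0.0016, 0.0011], [0.0016, 0.0011], [0.0016, 0.001], [0.0016, 0.001], [0.0017, 0.001], [0.0017, 0.0009], [0.0017, 0.0009], [0.0017, 0.0009], [0.0017, 0.0008], [0.0018, 0.0008], [0.0018, 0.0008], [0.0018, 0.0007], [0.0018, 0.0007], [0.0018, 0.0007], [0.0018, 0.0006], [0.0018, 0.0006], [0.0019, 0.0006], [0.0019, 0.0005], [0.0019, 0.0005], [0.0019, 0.0004], [0.0019, 0.0004]]
```

>>> arm_command(
  moves=[
    [-1,[0.0016,0.001,0],[0,0,-0.02]],
    [-1,[0.0016,0.001,0],[0,0,-0.02]],
    [-1,[0.0016,0.001,0],[0,0,-0.02]],
  ],
)

```text
time_s: 8.78
tcp_pos: [0.6137, -0.028, 0.121]
tool_rot: [-3.087, -0.581, 0.001]
wrist_force: [-4.5, 0.8, 1.4]
opening: -0.0001
```

>>> arm_command(
  moves=[
    [-1,[0.0016,0.001,0],[0,0,-0.02]],
    [-1,[0.0016,0.001,0],[0,0,-0.02]],
    [-1,[0.0017,0.001,0],[0,0,-0.02]],
  ],
)

```text
time_s: 9.03
tcp_pos: [0.6189, -0.0249, 0.1208]
tool_rot: [-3.104, -0.485, 0.0]
wrist_force: [-4.7, 1.0, 2.6]
opening: -0.0001
```

>>> arm_command(
  moves=[
    [-1,[0.0017,0.0009,0],[0,0,-0.02]],
    [-1,[0.0017,0.0009,0],[0,0,-0.02]],
  ],
)

```text
time_s: 9.2
tcp_pos: [0.6223, -0.0231, 0.1207]
tool_rot: [-3.113, -0.423, 0.0]
wrist_force: [-3.4, 1.4, 2.7]
opening: 0.0001
```

>>> arm_command(
  moves=[
    [-1,[0.0017,0.0009,0],[0,0,-0.02]],
  ],
)

```text
time_s: 9.28
tcp_pos: [0.6241, -0.0222, 0.1207]
tool_rot: [-3.117, -0.392, 0.0]
wrist_force: [-4.6, 1.4, 1.6]
opening: -0.0001
```

>>> arm_command(
  moves=[
    [-1,[0.0009,0.0004,0],[0,0,-0.01]],
    [-1,[0.0009,0.0004,0],[0,0,-0.01]],
  ],
)

```text
time_s: 9.45
tcp_pos: [0.6258, -0.0214, 0.1207]
tool_rot: [-3.12, -0.362, 0.0]
wrist_force: [-3.9, 1.9, 1.8]
opening: -0.0001
```

>>> arm_command(
  moves=[
    [-1,[0.0009,0.0004,0],[0,0,-0.01]],
    [-1,[0.0009,0.0004,0],[0,0,-0.01]],
  ],
)

```text
time_s: 9.62
tcp_pos: [0.6275, -0.0206, 0.1207]
tool_rot: [-3.124, -0.331, 0.0]
wrist_force: [-2.9, 2.0, 1.2]
opening: -0.0003
```

>>> arm_command(
  moves=[
    [-1,[0.0009,0.0004,0],[0,0,-0.01]],
    [-1,[0.0009,0.0004,0],[0,0,-0.01]],
  ],
)

```text
time_s: 9.78
tcp_pos: [0.6293, -0.0199, 0.1207]
tool_rot: [-3.127, -0.299, 0.0]
wrist_force: [-4.2, 1.5, 1.1]
opening: 0.0001
```

>>> arm_command(
  moves=[
    [-1,[0.0009,0.0004,0],[0,0,-0.01]],
  ],
)

```text
time_s: 9.87
tcp_pos: [0.6303, -0.0195, 0.1207]
tool_rot: [-3.129, -0.284, 0.0]
wrist_force: [-3.6, 3.0, 0.8]
opening: 0.0
```

>>> arm_command(
  moves=[
    [-1,[0.0009,0.0004,0],[0,0,-0.01]],
  ],
)

```text
time_s: 9.95
tcp_pos: [0.6312, -0.0191, 0.1207]
tool_rot: [-3.13, -0.268, 0.0]
wrist_force: [-3.7, 1.9, 0.9]
opening: 0.0002
```

>>> arm_command(
  moves=[
    [-1,[0.0009,0.0003,0],[0,0,-0.01]],
  ],
)

```text
time_s: 10.03
tcp_pos: [0.6321, -0.0188, 0.1207]
tool_rot: [-3.131, -0.252, 0.0]
wrist_force: [-3.8, 2.0, 0.4]
opening: 0.0
```

>>> arm_command(
  moves=[
    [-1,[0.0009,0.0003,0],[0,0,-0.01]],
  ],
)

```text
time_s: 10.12
tcp_pos: [0.633, -0.0185, 0.1207]
tool_rot: [-3.133, -0.237, 0.0]
wrist_force: [-3.9, 2.3, 0.0]
opening: 0.0005
```

>>> arm_command(
  moves=[
    [-1,[0.0009,0.0003,0],[0,0,-0.01]],
  ],
)

```text
time_s: 10.2
tcp_pos: [0.6339, -0.0183, 0.1207]
tool_rot: [-3.134, -0.221, 0.0]
wrist_force: [-3.2, 2.8, 0.1]
opening: 0.0
```

>>> arm_command(
  moves=[
    [-1,[0.0009,0.0003,0],[0,0,-0.01]],
  ],
)

```text
time_s: 10.28
tcp_pos: [0.6348, -0.0179, 0.1207]
tool_rot: [-3.135, -0.205, 0.0]
wrist_force: [-4.8, 2.4, -0.7]
opening: 0.0005
```

>>> arm_command(
  moves=[
    [-1,[0.0009,0.0003,0],[0,0,-0.01]],
  ],
)

```text
time_s: 10.37
tcp_pos: [0.6357, -0.0176, 0.1207]
tool_rot: [-3.136, -0.19, 0.0]
wrist_force: [-3.7, 3.5, -0.0]
opening: 0.0
```

>>> arm_command(
  moves=[
    [-1,[0.0009,0.0003,0],[0,0,-0.01]],
  ],
)

```text
time_s: 10.45
tcp_pos: [0.6364, -0.0173, 0.1207]
tool_rot: [-3.137, -0.174, 0.001]
wrist_force: [-6.2, 2.5, 0.1]
opening: 0.0001
```

>>> arm_command(
  moves=[
    [-1,[0.0009,0.0003,0],[0,0,-0.01]],
  ],
)

```text
time_s: 10.53
tcp_pos: [0.6369, -0.0171, 0.1207]
tool_rot: [-3.137, -0.158, 0.003]
wrist_force: [-8.4, 0.3, 1.7]
opening: 0.0002
```

>>> arm_command(
  moves=[
    [-1,[0.0005,0.0001,0],[0,0,0]],
  ],
)

```text
time_s: 10.62
tcp_pos: [0.6371, -0.017, 0.1207]
tool_rot: [-3.138, -0.158, 0.004]
wrist_force: [-10.0, 1.0, 2.0]
opening: 0.0001
```

>>> arm_command(
  moves=[
    [-1,[0.0005,0.0001,0],[0,0,0]],
  ],
)

```text
time_s: 10.7
tcp_pos: [0.6374, -0.017, 0.1207]
tool_rot: [-3.138, -0.159, 0.005]
wrist_force: [-10.5, 1.5, 2.5]
opening: -0.0001
```

>>> arm_command(
  moves=[
    [-1,[0.0007,0.0001,0],[0,0,0]],
  ],
)

```text
time_s: 10.78
tcp_pos: [0.6378, -0.0169, 0.1207]
tool_rot: [-3.137, -0.159, 0.006]
wrist_force: [-12.3, 1.7, 3.3]
opening: -0.0001
```

>>> arm_command(
  moves=[
    [-1,[0,0,0],[0,0,0]],
  ],
)

```text
time_s: 10.87
tcp_pos: [0.6378, -0.0169, 0.1207]
tool_rot: [-3.137, -0.159, 0.006]
wrist_force: [-11.1, 1.3, 2.4]
opening: -0.0003
```

>>> arm_command(
  moves=[
    [-1,[0.0005,0.0001,0],[0,0,0]],
    [-1,[0,0,0],[0,0,0]],
  ],
)

```text
time_s: 11.03
tcp_pos: [0.638, -0.0168, 0.1207]
tool_rot: [-3.137, -0.159, 0.007]
wrist_force: [-12.7, 0.4, 4.1]
opening: 0.0001
```

>>> arm_command(
  moves=[
    [-1,[0,0,0],[0,0,0]],
    [-1,[0,0,0],[0,0,0]],
    [-1,[0,0,0],[0,0,0]],
    [-1,[0,0,0],[0,0,0]],
    [-1,[0,0,0],[0,0,0]],
    [-1,[0,0,0],[0,0,0]],
  ],
)

```text
time_s: 11.53
tcp_pos: [0.638, -0.0168, 0.1207]
tool_rot: [-3.137, -0.159, 0.007]
wrist_force: [-12.8, 1.9, 3.8]
opening: 0.0
```

>>> arm_command(
  moves=[
    [-1,[-0.001,0,0],[0,0,0]],
    [-1,[-0.002,0,0],[0,0,0]],
    [-1,[-0.003,0,0],[0,0,0]],
    [-1,[-0.008,-0.001,0],[0,0,0]],
    [-1,[-0.015,-0.002,0],[0,0,0]],
    [-1,[-0.01,0,0.02],[0,0,0]],
    [-1,[0,0,0.04],[0,0,0]],
    [-1,[-0.02,0,0.03],[0,0,0]],
    [-1,[-0.02,0,0],[0,0,0]],
    [-1,[0,0,0],[0,0,0]],
    [-1,[0,0,0],[0,0,0]],
  ],
)

```text
time_s: 12.45
tcp_pos: [0.5609, -0.02, 0.2116]
tool_rot: [3.137, 0.159, 0.004]
wrist_force: [0.2, 0.4, 0.9]
opening: -0.0004
```

```bash
python3 - <<'E'
from h import *
s=manip.state(); print(s['time_s'],s['tcp_pos'],s['wrist_force'],abs(s['qd']).max())
a=cam('wrist','w4.png')['frame']; c=cam('side'); P=grid(c)
b=cv2.resize(c['frame'][140:260,180:340],(512,384),interpolation=2)
cv2.imwrite('pics/f.png',cv2.resize(np.hstack([a,b])[:,:,::-1],None,fx=.78,fy=.78))
cx=np.array([.5776,.0598]);ex=np.array([.9684,.2494]);ey=np.array([-.2494,.9684])
q=np.stack([(P[...,:2]-cx)@ex,(P[...,:2]-cx)@ey,P[...,2]],-1)
for y0 in(-.13,-.09,-.05,0,.05,.12,.2):
    m=(q[...,0]>-.07)&(q[...,0]<0)&(abs(q[...,1]-y0)<.012)&(q[...,2]<.12)&(q[...,2]>.06); print(y0,m.sum(),np.median(q[m][:,2]))
E
```

```text
12.45 [ 0.56087362 -0.01997729  0.21159884] [0.24340843 0.35360826 0.92320147] 0.04269197296959601
-0.13 77 0.09438827928613772
-0.09 75 0.09441294864964189
-0.05 76 0.09441652744398085
0 69 0.09416722832168274
0.05 59 0.09398279698257823
0.12 63 0.0943445247986958
0.2 58 0.09398009551385028
```

View pics/f.png

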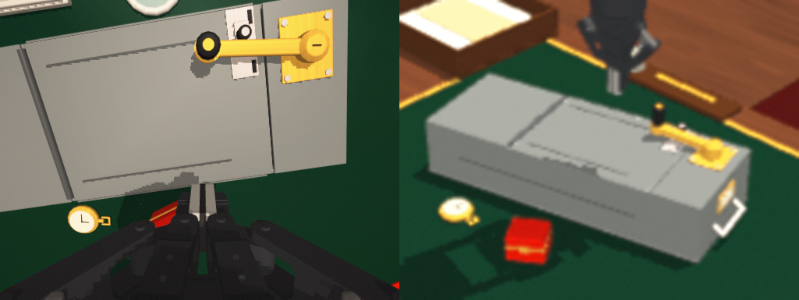

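The wrist picture (left) shows the lid flat. The lever lies over it against the stud at about (243, 33), with the knob at (207, 45). The gripper is clear of everything and the valuables have not moved.

```bash
python3 -c "
from cell import manip
print(manip.finish_job())"
```

```text
the job is handed in; nothing more can be done
None
```

I closed the lid, pressed the lock lever home against its stop, released it and handed the job in at about 12.5 s. No verdict was reported.

- **Lid:** I pushed it down slowly with the closed fingertips, and the force rose to about 14 N once it sat on the rim. At the end the side camera's depth put its top at 94 to 94.5 mm all along, level with the fixed rear top.
- **Lever:** I swung it by the knob with 3 to 5 N. It met the stop near 1.7 rad, where the wrist camera had placed the stud. I then held about 12.8 N at the knob for 0.6 s and backed off.
- **Release:** the last picture shows the lever resting at the stud and the gripper clear, with about 1 N or less on the wrist (sensor noise). The lever's remaining force on the stop can't be measured directly.
- **Valuables:** the red ring case and the watch, both in view, look undisturbed. I did not measure them, and I did not check the other things on the desk at the end.
- **Disagreement:** the top and wrist cameras placed the box about 5 mm apart. I used the wrist camera's figures for the lever, and contact came where they predicted.

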